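# Face the jar to the scanner and hold the enabling plunger

### The job

Turn the amber sample jar in its seat on the label reader so that its label squarely faces the scanner block, and let go of it standing in the seat. Only then push the sprung enabling plunger down with the fingers to its middle position, half of its 24 mm travel, and finish while holding it there: never push it to the bottom, where it trips. Leave the bottle, the flat dish and the spatula where they are.

Things in the scene. Friction and masses are not known exactly. Their poses are not given: they have to be found in the camera images.
- reader: Fixed label reader: aluminium plate 100 (x) by 190 (y) mm, 10 thick, spanning y -55 to +135; on it a seat ring holding the jar and, on the reader's +y side, a grey scanner block 84 (x) by 52 (y) mm, top 90 mm above the bench. Its black-framed window face is at y = +78 mm and looks along -y at the jar. Origin: on the bench, on the seat ring's axis; z up.
- seat (a point): Centre of the seat on the plate's top, 10 mm above the bench, where the middle of the jar's underside belongs; axes as the reader's. Around it a low dark steel ring: 62 mm inner, 72 mm outer diameter, 6 mm tall; the jar has up to 3 mm of play each way.
- jar_center (a point): Loose amber glass jar, 0.1 to 0.3 kg: body 56 mm in diameter, straight up to 62 mm; white lid 52 mm in diameter; 86 mm tall in all. Point: on its axis half-way up, 43 mm above its underside; z up, +y towards the label. Over the label a lid tab (14 mm wide, 79 to 85 mm above the underside) sticks out to 42 mm from the axis. It can be gripped by its sides and turned in place.
- label (a point): Middle of the jar's white paper label with dark bars, 28 mm from the jar's axis along its +y, 34 mm above its underside; axes as the jar's. Seen from above, the lid tab shows where the label is. At the start it is turned 40 to 97 degrees counter-clockwise (from above) away from the scanner.
- plunger_top (a point): Centre of the top of the plunger: black mushroom cap 48 mm in diameter, 12 thick, on a 20 mm steel stem in a round grey housing (64 mm in diameter, top 60 mm above the bench) on a 90 mm square fixed foot. Released, this point is 102 mm above the bench, the cap's underside 30 mm above the housing. A thin dark ring on the stem is level with the housing's top at half travel. Moves with the cap; z up.
- plunger (a joint): How far the plunger is pushed straight down, in m: 0 released, 0.012 half-way, 0.024 at the bottom. A spring pushes it back up: it takes 3 N to start it moving and 0.4 N more for each mm, about 7.8 N half-way.
- bottle: Bystander: amber bottle with a black cap, 48 mm in diameter, 120 mm tall, no tab and no label; origin at the centre of its underside. Leave alone.
- dish: Bystander: flat round dish of pale clear plastic, 92 mm in diameter, 16 mm tall; origin at the centre of its underside. Leave alone.
- spatula: Bystander: spatula about 200 mm long lying flat on the bench along its x, black handle to -x; origin at its underside. Leave alone.
Mind the look-alikes: they are no part of the job. There is more than one size of the part that bears plunger_top; the job needs the largest. What is shaped like the part that bears jar_center but purple is not meant.

How it is judged:
By the outcome, as a careful person would: the job done as asked, in the order asked, and still so for the second after the job is handed in, while the arm keeps its last pose, push and grip.
It also fails if it takes over 45 s, if anything falls off the work surface, if the arm or the gripper's body presses on something with over 40 N, if the wrist force passes 120 N, or if a joint passes its speed limit or range.

### The arm

A 7-joint arm with a two-finger parallel gripper is mounted at the origin on the work surface. World frame = base frame: x ahead of the robot, y to its left, z up, the work surface at z = 0. Lengths are in m, angles in rad, forces in N, time in s.
With the tool pointing down it reaches from about 0.4 to 0.85 m from the base axis. Payload 10.4 kg.
Tool frame: the origin (TCP) lies at the very end of the fingers, on their centre line; the grasp point (between the pads) lies 19 mm behind it; z points along the fingers, y is the line along which they close (so a half turn about z gives the same grasp; the last joint's range is limited). The gripper opens to 87 mm and grips with 3 to 60 N. Pads are 19 mm wide; open, the fingers measure 117 mm over their backs; the gripper's body (75 mm by 190 mm) begins 51 mm behind the grasp point.
Start: joints at [-1.261, 0.332, -0.065, 1.46, 0.022, 1.35, -0.088], TCP at [0.204, 0.591, 0.223] pointing down, gripper open.
Joint ranges: [-2.6, 2.6], [-0.5, 2.12], [-1.47, 1.34], [0.16, 2.42], [-1.27, 4.41], [0.06, 2.06], [-2.6, 2.6]. Speed limits (rad/s): [2.22, 2.22, 2.79, 2.79, 3.14, 3.14, 3.14].

### API

Orientations are given as a unit quaternion [x, y, z, w].
In Python, from bench import r gives the robot as it stands.
- The arm moves only by the shell command python3 -m crank 'ROWS' [FORCE]. ROWS is JSON, a list that holds one entry, the list of rows, each a list of 5 numbers: the shift along the tool's x, y, z in mm, then the turn about the tool's z in degrees, then the opening, from -1 (shut) to 1 (fully open). A call has 1 to 20 rows; each row is the pose to reach, as a shift and turn from the pose commanded when the call began, along the tool's axes at that moment; what a row does not reach only later rows make up. A row lasts 1/10 s, in which the tool goes at most 50 mm and 8.59 degrees, less where a joint would pass 70% of its speed; a pose out of reach is approached as far as the arm can. A call with a gripper value outside its range is refused whole. The fingers move at their own pace and stop on an object; FORCE is the grip in N (left out, the last holds). Time passes only in rows, so rows that repeat a pose let the fingers close. It gives the time, the measured TCP pose, the force, the opening and the grip force at its end, in the units of the state.
- r.read_state(): the state, without advancing time (a new reading comes with each control period).
- r.camera(name): name is "scene" or "top" or "wrist"; returns a dict with "image" (480x640x3 uint8, red, green, blue), "vfov" (degrees; the focal length in pixels is half the picture's height over the tangent of half this angle, whatever the lens; pixels are square), "cx", "cy" (the principal point, pixels), "k1" (the pictures are not rectified: a ray, as slopes to the right and down, at radius r is drawn at 1 + k1 r^2 times it, then the intrinsics apply), "eye" and "attitude" of the camera in the world. Camera axes: x right, y down, z forward; pixel columns grow to the right and rows downward; lengths in m; the calibration is good to about 2 mm. A picture is of the moment at which its call begins. There is no depth.
- r.close_job(): hands the job in; it is judged then, once.
The state is a dict: "time": time; "joint_positions": joint angles; "joint_vel": joint speeds; "joint_torque": joint torques, N m; "ee_pos": TCP position; "eef_rot": TCP orientation; "ft_force": force on the tool from outside, world axes, zero at the start; "torque": the same for the moment, N m; "width": finger opening in m; "grip_force": force on a finger pad.
Only numpy, scipy, OpenCV 4.12 (cv2) and the standard library are available. Lean on these libraries where they do the work, as an engineer would, in place of code of your own. Each camera call takes 0.05 s, during which the arm holds its last target. There are 200 camera calls.

## Working session

There is one attempt and no reset: what is moved stays moved. The work goes in short steps, Python scripts to look and compute and a shell command to move; the robot and the scene stay as the last step left them, time stands still between calls to the robot, and variables do not carry over. Pictures are saved under pics/ and viewed, at most 10 in all, crops included, and the job is handed in when it is done.

```bash
mkdir -p pics
cat > h.py <<'E'
import numpy as np,cv2,pickle
from scipy.spatial.transform import Rotation as R
from bench import r
def snap(n,f):
    c=r.camera(n); pickle.dump(c,open(f'pics/{f}.pkl','wb')); cv2.imwrite(f'pics/{f}.png',c['image'][...,::-1]); return c
def load(f): return pickle.load(open(f'pics/{f}.pkl','rb'))
def rot(c):
    a=np.array(c['attitude'],float); return a if a.shape==(3,3) else R.from_quat(a).as_matrix()
def ray(c,u,v):
    f=240/np.tan(np.radians(c['vfov'])/2); d=np.array([(u-c['cx'])/f,(v-c['cy'])/f]); s=d.copy()
    for _ in range(30): s=d/(1+c['k1']*(s@s))
    return rot(c)@np.array([s[0],s[1],1])
def atz(c,u,v,z):
    d=ray(c,u,v); e=np.array(c['eye']); return e+d*(z-e[2])/d[2]
def proj(c,p):
    f=240/np.tan(np.radians(c['vfov'])/2); q=rot(c).T@(np.array(p)-np.array(c['eye'])); s=q[:2]/q[2]; s=s*(1+c['k1']*(s@s)); return s*f+[c['cx'],c['cy']]
E
python3 - <<'E'
from h import *
for n in('top','scene'):
    c=snap(n,n+'0'); print({k:v for k,v in c.items() if k!='image'})
s=r.read_state(); print(s)
E
```

```text
{'vfov': 46.94794906691308, 'cx': 322.8401143151602, 'cy': 243.07125983910706, 'k1': -0.09392977211141107, 'eye': array([ 0.42254141, -0.09394749,  1.14239426]), 'attitude': array([ 0.7085214 , -0.70158823,  0.05848566, -0.0484852 ])}
{'vfov': 57.99164287681139, 'cx': 321.9886678834103, 'cy': 235.46355262723927, 'k1': 0.017935404677902504, 'eye': array([0.95298452, 0.30557645, 0.953406  ]), 'attitude': array([ 0.35582298,  0.89551003, -0.24873719, -0.09788562])}
{'time': 0.1, 'joint_positions': array([-1.26061251,  0.33277288, -0.06472038,  1.46086793,  0.02160464,
        1.3498848 , -0.08848927]), 'joint_vel': array([ 0.00051245, -0.0029143 ,  0.00151911, -0.00225727, -0.00100495,
        0.0010804 ,  0.00025425]), 'joint_torque': array([ 2.33020728e-03, -6.24547863e+01,  2.55384977e-02, -3.90723753e+01,
       -6.12717192e-02,  3.65200569e-02,  9.21700280e-05]), 'ee_pos': array([0.2040522 , 0.59038561, 0.22185084]), 'eef_rot': array([ 1.65600267e-01,  9.86192765e-01, -6.13979415e-04, -7.55152344e-05]), 'ft_force': array([0.67148096, 0.01439714, 0.90523413]), 'torque': array([-0.03406433, -0.0455855 ,  0.02761086]), 'grip_force': 0.0, 'width': 0.08715726886402685}
```

View pics/top0.png

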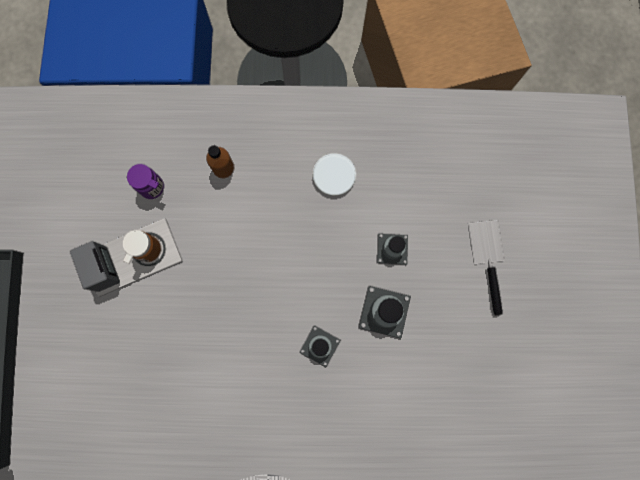

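View pics/scene0.png

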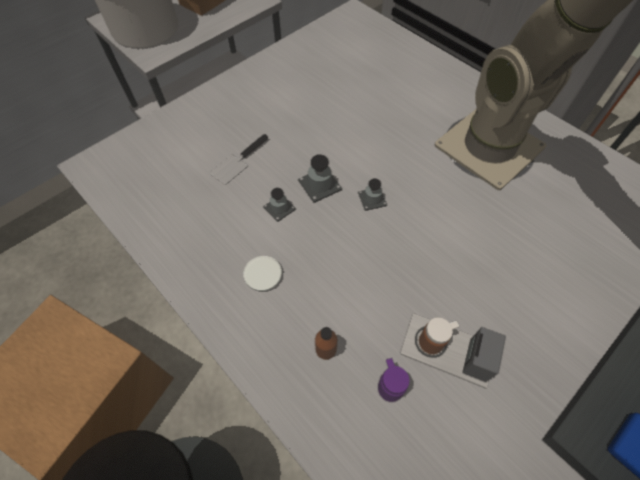

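The top view shows the reader (plate about (118–181, 220–287), scanner at (95,266)), the jar lid at (137,244) with its tab at about (128,262), the largest plunger at (390,310), and the bottle, purple jar and dish beyond. Next I'll crop in on the reader and the plunger.

Run:
```python
from h import *
c=load('top0');im=c['image'][...,::-1]
a=cv2.resize(im[205:305,60:200],None,fx=5,fy=5,interpolation=cv2.INTER_CUBIC)
cv2.imwrite('pics/cr1.png',a)
for n,u,v,z in[('plateA',167,219,.01),('plateB',182,262,.01),('plateC',121,287,.01),('lid',136.5,243,.096),('tab',128,262,.092),('cap',390,310,.102),('capS',395,244,.08)]: print(n,atz(c,u,v,z))
```

```text
plateA [0.6428382  0.21757968 0.01      ]
plateB [0.55265026 0.18156925 0.01      ]
plateC [0.49912046 0.30665745 0.01      ]
lid [0.57849583 0.25097741 0.096     ]
tab [0.54191594 0.26678628 0.092     ]
cap [ 0.45559047 -0.23528311  0.102     ]
capS [ 0.58445142 -0.24913431  0.08      ]
```

View pics/cr1.png

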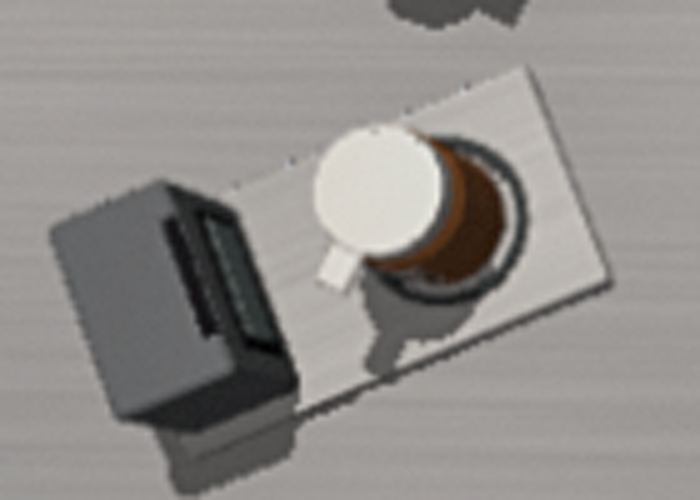

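The crop gives a lid centre at pixel (135.8,243), the tab end at (126.6,261), plate corners at (165,218.6) and (182.4,261.6), and scanner top corners at (92.6,241.4), (70,252), (84,288.6) and (106.8,277.4). I'll fit the reader pose to these.

```bash
cat > fit.py <<'E'
from h import *
from scipy.optimize import least_squares
c=load('top0')
L=np.array([[50,-55,10],[-50,-55,10],[42,78,90],[42,130,90],[-42,130,90],[-42,78,90]])/1e3
P=np.array([[165,218.6],[182.4,261.6],[92.6,241.4],[70,252],[84,288.6],[106.8,277.4]])
def W(p,l): 
    k,s=np.cos(p[2]),np.sin(p[2]); return [p[0]+k*l[0]-s*l[1],p[1]+s*l[0]+k*l[1],l[2]]
f=least_squares(lambda p:np.concatenate([proj(c,W(p,l))-q for l,q in zip(L,P)]),[.58,.24,.38])
print('reader',f.x[:2],np.degrees(f.x[2]));print(f.fun.round(1))
lid=atz(c,135.8,243,.096);tab=atz(c,126.6,261,.095);d=tab-lid
print('lid',lid,'tab',tab,np.hypot(*d[:2]),'jar yaw rel',np.degrees(np.arctan2(d[1],d[0])-f.x[2])-90)
for n,u,v,z in[('bottle',214,152,.12),('purple',142,175,.08),('dish',334,174,.016),('cap',390,310,.102)]:print(n,atz(c,u,v,z))
s=r.read_state();M=R.from_quat(s['eef_rot']).as_matrix()
print('jar tool mm',1e3*M.T@(np.append(f.x[:2],0.22)-s['ee_pos']),'lid',1e3*M.T@(lid-s['ee_pos']), 'yaw y',np.degrees(np.arctan2(M[1,1],M[0,1])))
E
python3 fit.py
```

```text
reader [0.57758854 0.25108076] 24.034300262044898
[ 0.4 -0.9  0.2 -0.4  0.6 -1.3 -1.2 -1.4 -0.9  1.6  1.   2.2]
lid [0.57848078 0.25234984 0.096     ] tab [0.54347225 0.26861359 0.095     ] 0.03860190100021047 jar yaw rel 41.04776256623438
bottle [0.75379411 0.10345978 0.12      ]
purple [0.71821373 0.25386155 0.08      ]
dish [ 0.74190528 -0.13139398  0.016     ]
cap [ 0.45559047 -0.23528311  0.102     ]
jar tool mm [-463.87527675 -198.685249      2.12165483] lid [-464.29731914 -197.04108142  126.11974047] yaw y 70.93578046422334
```

```bash
python3 -m crank '[[[-30,-13,0,1,1],[-75,-32,0,2,1],[-120,-51,0,3,1],[-165,-70,0,4,1],[-210,-90,0,5,1],[-255,-109,0,6,1],[-300,-128,0,6,1],[-345,-147,0,6,1],[-390,-167,0,6,1],[-430,-184,0,6,1],[-464,-198,0,6,1],[-464,-198,0,6,1],[-464,-198,0,6,1],[-464,-198,0,6,1]]]' 10
python3 - <<'E'
from h import *
c=snap('wrist','w1');print({k:v for k,v in c.items() if k!='image'}); s=r.read_state(); print(s['time'],s['ee_pos'],s['ft_force'])
E
```

```text
time: 1.5
ee_pos: [0.5771, 0.2534, 0.2222]
eef_rot: [0.216, 0.976, 0.0, -0.001]
ft_force: [-0.3, 0.5, 0.8]
width: 0.0873
grip_force: 0.0
{'vfov': 67.4094568487142, 'cx': 321.7473422098637, 'cy': 239.4307884892841, 'k1': -0.047074910154931676, 'eye': array([0.50625439, 0.2876776 , 0.38361309]), 'attitude': array([0.83443738, 0.53147069, 0.07782287, 0.12327517])}
1.55 [0.57697567 0.25354126 0.22238682] [-0.20226736 -1.01819072 -0.25947065]
```

View pics/w1.png

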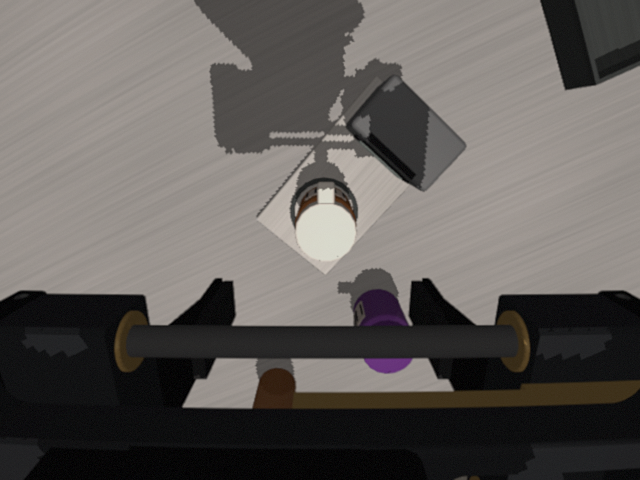

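The wrist view shows the lid at (326,232) with its tab at (327,195) pointing up, plate corners at (258,216) and (325,273), and the scanner at (346–466, 76–190). I'll take a crop for precise corners.

Run:
```python
from h import *
c=load('w1');im=c['image'][...,::-1]
a=cv2.resize(cv2.convertScaleAbs(im[65:280,250:480],alpha=1.6),None,fx=2.75,fy=2.75,interpolation=cv2.INTER_CUBIC)
cv2.imwrite('pics/cr2.png',a);print(a.shape)
```

```text
(591, 632, 3)
```

View pics/cr2.png

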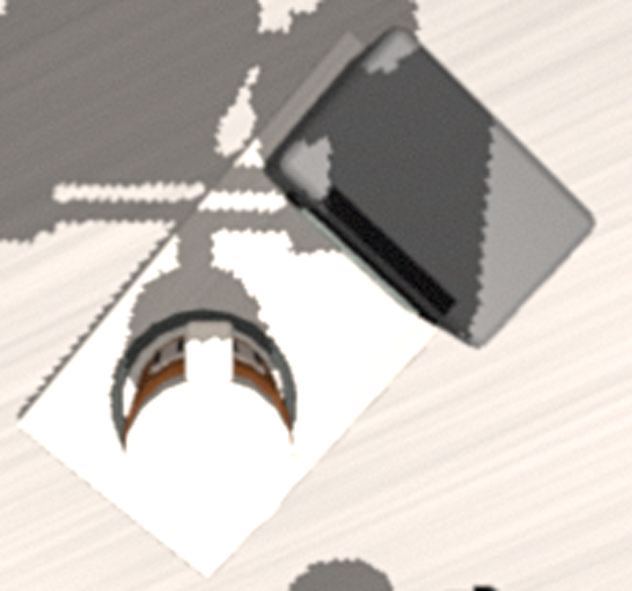

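```bash
cat > fit2.py <<'E'
from fit import *
w=load('w1'); cr=lambda a:np.array(a)/2.75+[250,65]
L2=np.array([[50,-55,10],[-50,-55,10],[42,78,90],[42,130,90],[-42,130,90],[-42,78,90]])/1e3
P2=cr([[208,577],[20,420],[478,347],[594,222],[400,28],[267,168]])
g=least_squares(lambda p:np.concatenate([proj(w,W(p,l))-q for l,q in zip(L2,P2)]),f.x)
print('wrist reader',g.x[:2],np.degrees(g.x[2]),g.fun.round(1))
for a in ([[208,577],[20,420]],):
    A,B=[atz(w,*cr(q),.01) for q in a];d=A-B;print('plate edge',np.hypot(*d[:2]),np.degrees(np.arctan2(d[1],d[0])))
Q=[atz(w,*q,.09) for q in P2[2:]]
for i,j in((0,3),(1,2)): d=Q[i]-Q[j];print('scan edge',np.hypot(*d[:2]),np.degrees(np.arctan2(d[1],d[0])))
im=w['image'].min(axis=2)
m=(im>175).astype(np.uint8);m[:,:]*=1
lid=atz(w,*cr([209,459]),.096);tab=atz(w,*cr([210,336]),.095);d=tab-lid
print('lid',lid,'tab',tab,np.hypot(*d[:2]),'abs',np.degrees(np.arctan2(d[1],d[0])))
d=atz(w,*cr([187.5,337]),.095)-atz(w,*cr([233,337]),.095);print('tab end edge dir+90',np.hypot(*d[:2]),np.degrees(np.arctan2(d[1],d[0])))
E
python3 fit2.py | tail -6
```

```text
wrist reader [0.58078203 0.25423315] 24.358657368663707 [-0.5  1.7 -3.   2.3  0.   3.4  3.6  0.1 -1.8 -4.1  0.8 -1. ]
plate edge 0.09818152947638237 23.14230326289601
scan edge 0.08199985590104947 26.44972547875138
scan edge 0.0787205798796467 23.873452519455064
lid [0.58021265 0.25668198 0.096     ] tab [0.54674124 0.27250356 0.095     ] 0.03702238967569169 abs 154.7003999576755
tab end edge dir+90 0.013296716312529485 -115.00172969103578
```

```bash
cat >> fit2.py <<'E'
for a in ([[440,325],[208,577]],[[175,232],[20,418]]):
    A,B=[atz(w,*cr(q),.01) for q in a];d=A-B;print('long edge -90',np.degrees(np.arctan2(d[1],d[0]))-90)
def lidfit(c,u,v,z,lo=9,hi=50):
    # lid rim by radial gradient, fitted as a 26 mm circle at height z in world
    G=cv2.GaussianBlur(cv2.cvtColor(c['image'],cv2.COLOR_RGB2GRAY),(3,3),0).astype(float)
    pts=[]
    p0=atz(c,u,v,z)
    for t in np.arange(0,2*np.pi,.05):
        rr=np.arange(.020,.033,.0004)
        px=np.array([proj(c,p0+k*np.array([np.cos(t),np.sin(t),0])) for k in rr],np.float32)
        val=cv2.remap(G.astype(np.float32),px[:,:1],px[:,1:],cv2.INTER_LINEAR)[:,0]
        gr=np.diff(val);i=np.argmax(abs(gr))
        if abs(gr[i])>3: pts.append((p0+rr[i]*np.array([np.cos(t),np.sin(t),0]))[:2])
    pts=np.array(pts)
    s=least_squares(lambda q:np.hypot(*(pts-q[:2]).T)-q[2],[*p0[:2],.026],loss='soft_l1',f_scale=.0007)
    return s.x,len(pts)
print(lidfit(w,*cr([209,459]),.096), lidfit(c,135.8,243,.096))
E
python3 fit2.py | tail -3
```

```text
long edge -90 24.506880689533332
long edge -90 24.179535846481272
(array([0.58100151, 0.25534824, 0.02532301]), 126) (array([0.57950818, 0.2537194 , 0.02487558]), 120)
```

```bash
python3 -m crank '[[[-2,2,20,0,1],[-2,2,50,0,1],[-2,2,85,0,1],[-2,2,120,0,1],[-2,2,150,0,1],[-2,2,170,0,1],[-2,2,180,0,1],[-2,2,186,0,1],[-2,2,186,0,1],[-2,2,186,0,1]]]' 12; python3 -m crank '[[[0,0,0,0,0.5],[0,0,0,0,0.3],[0,0,0,0,0.1],[0,0,0,0,0],[0,0,0,0,0],[0,0,0,0,0],[0,0,0,0,0],[0,0,0,0,0],[0,0,0,0,0],[0,0,0,0,0]]]' 12
```

```text
time: 2.55
ee_pos: [0.5812, 0.2535, 0.0377]
eef_rot: [0.217, 0.976, 0.001, 0.001]
ft_force: [0.8, 0.1, -0.7]
width: 0.0872
grip_force: 0.0
time: 3.55
ee_pos: [0.5808, 0.2532, 0.0367]
eef_rot: [0.217, 0.976, 0.0, 0.0]
ft_force: [0.3, 1.1, 1.2]
width: 0.0558
grip_force: 12.0
```

```bash
python3 -m crank '[[[0,0,0,1,0],[0,0,0,3,0],[0,0,0,6,0],[0,0,0,10,0],[0,0,0,14,0],[0,0,0,18,0],[0,0,0,22,0],[0,0,0,26,0],[0,0,0,30,0],[0,0,0,34,0],[0,0,0,37,0],[0,0,0,39.5,0],[0,0,0,41,0],[0,0,0,41,0],[0,0,0,41,0],[0,0,0,41,0]]]' 12
python3 - <<'E'
from h import *
c=snap('wrist','w2'); snap('top','top2'); s=r.read_state(); M=R.from_quat(s['eef_rot']).as_matrix(); print(np.degrees(np.arctan2(M[1,1],M[0,1])),s['torque'],c['eye'])
E
```

```text
time: 5.15
ee_pos: [0.5808, 0.2528, 0.0367]
eef_rot: [0.545, 0.838, 0.0, 0.0]
ft_force: [-1.0, -0.3, 4.5]
width: 0.0559
grip_force: 12.0
23.943520452582078 [-0.19398812  0.13998219 -0.01879741] [0.54951641 0.32627875 0.19797929]
```

View pics/w2.png

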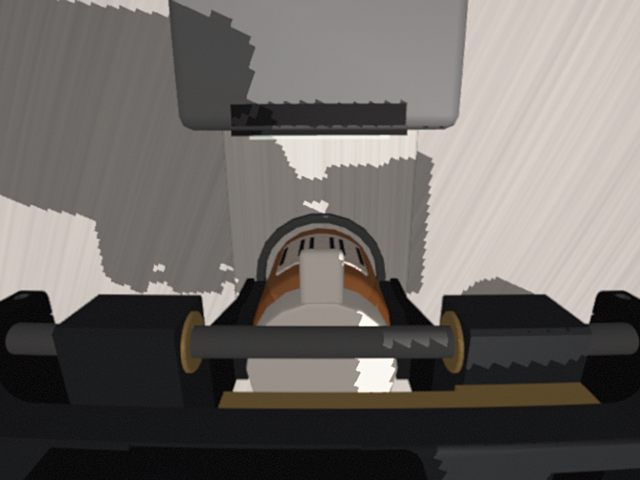

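The scanner's face edge runs level from (183,127) to (457,128), its frame from (232,103) to (406,102). The tab points straight at it, with its end at (302,250)–(341,250), so the turn looks right. I'll put numbers on it and work out the retreat and the plunger position.

Run:
```python
from h import *
c=load('w2')
def ang(a,b,z):
    d=atz(c,*b,z)-atz(c,*a,z);return np.degrees(np.arctan2(d[1],d[0])),np.hypot(*d[:2])
print(ang((183,127),(457,128),.09),ang((232,103),(406,102),.09),ang((302,250),(341,250),.095))
p=atz(c,228,180,.01);q=atz(c,416,180,.01);print(p,q)
t=load('top0')
for f,u,v in(('top0',390,310),):
    print(atz(load(f),u,v,.102))
a=cv2.resize(t['image'][270:350,340:420,::-1],None,fx=6,fy=6,interpolation=cv2.INTER_CUBIC)
s=load('scene0');b=cv2.resize(s['image'][145:205,285:345,::-1],(480,480),interpolation=cv2.INTER_CUBIC)
a=cv2.resize(a,(400,400));b=cv2.resize(b,(400,400));cv2.imwrite('pics/cr3.png',np.hstack([a,b]))
```

```text
(np.float64(23.688531591225097), np.float64(0.0793658055784847)) (np.float64(24.1952488649385), np.float64(0.04935567036637062)) (np.float64(23.898892147201998), np.float64(0.011770102360694626))
[0.51469369 0.2840248  0.01      ] [0.60444038 0.3237933  0.01      ]
[ 0.45559047 -0.23528311  0.102     ]
```

View pics/cr3.png

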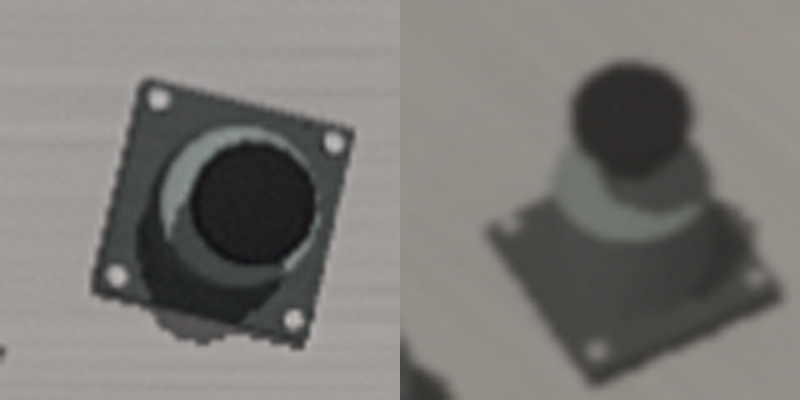

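```bash
python3 -m crank '[[[0,0,0,0,0.2],[0,0,0,0,0.5],[0,0,0,0,1],[0,0,0,0,1],[0,0,0,0,1],[0,0,0,0,1],[0,0,0,0,1],[0,0,-10,0,1],[0,0,-25,0,1],[0,0,-50,0,1],[0,0,-85,0,1],[0,0,-120,0,1],[0,0,-150,0,1],[0,0,-170,0,1],[0,0,-170,0,1],[0,0,-170,0,1]]]'
python3 - <<'E'
from h import *
snap('wrist','w3'); s=r.read_state();print(s['width'],s['ft_force'],s['joint_positions'])
E
```

```text
time: 6.85
ee_pos: [0.5808, 0.253, 0.2076]
eef_rot: [0.545, 0.838, 0.001, 0.0]
ft_force: [-0.2, -0.5, 0.0]
width: 0.087
grip_force: 0.0
0.08678496765331162 [-0.22444193  0.24485582 -0.56441729] [-0.78521503  0.36915299  0.3949137   1.48081381 -0.14397331  1.32051494
  0.03915612]
```

View pics/w3.png

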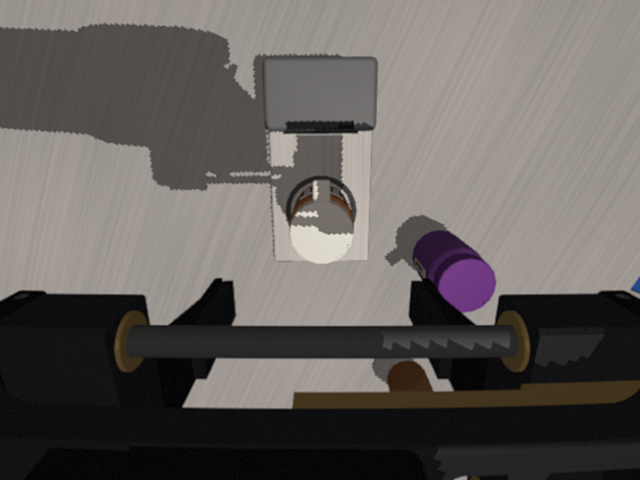

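The released jar stands in its seat with the tab at (320,190), square to the scanner at (265–377, 57–130). The cap's top is centred near (390.8,310.4) in the top view. I'll move over the plunger with the fingers closing.

```bash
python3 -m crank '[[[-16,-13,0,0,0.5],[-48,-38,0,0,0],[-82,-65,0,0,-0.5],[-115,-91,0,0,-1],[-148,-117,0,0,-1],[-181,-143,0,0,-1],[-214,-170,0,0,-1],[-247,-196,0,0,-1],[-280,-222,0,0,-1],[-313,-248,0,0,-1],[-346,-274,0,0,-1],[-375,-297,0,0,-1],[-396,-314,0,0,-1],[-396,-314,0,0,-1],[-396,-314,0,0,-1],[-396,-314,0,0,-1]]]' 20
python3 - <<'E'
from h import *
print('cap top cam',atz(load('top0'),390.8,310.4,.102),'scene',atz(load('scene0'),319.6,161.5,.1))
c=snap('wrist','w4'); s=r.read_state();print(s['width'],s['ee_pos'])
a=c['image'][...,::-1].copy(); u=proj(c,[.455,-.236,.102]);print(u)
# dark cap blob near prediction
g=cv2.cvtColor(a,cv2.COLOR_BGR2GRAY); m=((g<45)*255).astype(np.uint8)
n,l,st,ce=cv2.connectedComponentsWithStats(m)
for i in range(1,n):
    if st[i,4]>300: print(st[i],ce[i])
E
```

```text
time: 8.5
ee_pos: [0.4545, -0.235, 0.206]
eef_rot: [0.544, 0.839, 0.0, -0.001]
ft_force: [-0.9, 0.9, 0.9]
width: 0.0007
grip_force: 0.0
cap top cam [ 0.45485168 -0.23678773  0.102     ] scene [ 0.45502464 -0.233636    0.1       ]
0.000622242199096983 [ 0.45464556 -0.23495162  0.2060899 ]
[320.37144017 240.15843679]
[ 277   14   54   54 1771] [306.78317335  38.36645963]
[ 279  152   64   69 1369] [309.9853908  181.51278305]
[ 294  208   59   59 2738] [322.91599708 236.94375457]
[388 239  47  47 465] [410.15483871 261.93978495]
[    0   279   640   201 85913] [312.86276815 396.59696437]
```

View pics/w4.png

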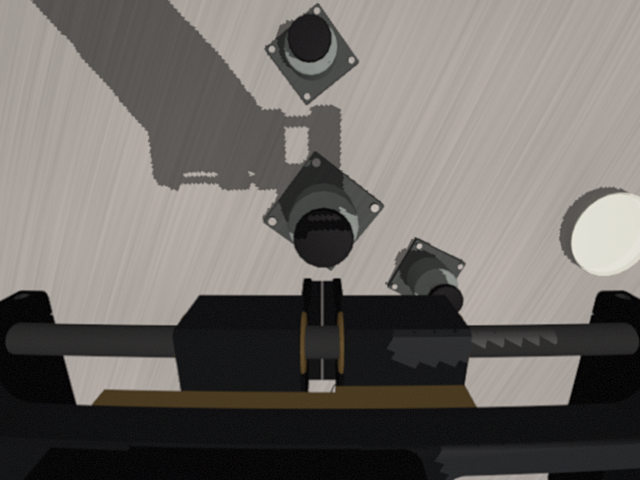

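The wrist view shows the largest plunger's cap at (323,237), against a predicted (320,240), so the two agree within about 2.5 mm. The smaller plungers sit at (310,40) and (440,295). I'll descend to just above the cap.

```bash
python3 -m crank '[[[0,0,15,0,-1],[0,0,40,0,-1],[0,0,65,0,-1],[0,0,85,0,-1],[0,0,95,0,-1],[0,0,98,0,-1],[0,0,98,0,-1],[0,0,98,0,-1],[0,0,98,0,-1]]]'; python3 -m crank '[[[0,0,1,0,-1],[0,0,2,0,-1],[0,0,3,0,-1],[0,0,4,0,-1],[0,0,4,0,-1],[0,0,4,0,-1],[0,0,4,0,-1]]]';python3 -m crank '[[[0,0,1,0,-1],[0,0,2,0,-1],[0,0,3,0,-1],[0,0,4,0,-1],[0,0,4,0,-1],[0,0,4,0,-1],[0,0,4,0,-1]]]'; python3 -c "
from h import *
for _ in range(3):
    s=r.read_state();print(s['ee_pos'],s['ft_force'])"
```

```text
time: 9.45
ee_pos: [0.4549, -0.2365, 0.1093]
eef_rot: [0.545, 0.838, 0.0, 0.001]
ft_force: [0.3, 0.2, 0.3]
width: 0.0007
grip_force: 0.0
time: 10.15
ee_pos: [0.4544, -0.2364, 0.1045]
eef_rot: [0.545, 0.838, 0.0, 0.0]
ft_force: [-0.3, 0.5, -0.3]
width: 0.0002
grip_force: 0.0
time: 10.85
ee_pos: [0.4544, -0.2363, 0.1006]
eef_rot: [0.545, 0.838, 0.0, 0.0]
ft_force: [-1.1, -0.2, 2.8]
width: 0.0004
grip_force: 1.9
[ 0.45439352 -0.2363442   0.10060805] [-1.08628388 -0.15742701  2.78579451]
[ 0.45439352 -0.2363442   0.10060805] [-1.08628388 -0.15742701  2.78579451]
[ 0.45439352 -0.2363442   0.10060805] [-1.08628388 -0.15742701  2.78579451]
```

```bash
python3 -m crank '[[[0,0,1,0,-1],[0,0,2,0,-1],[0,0,3,0,-1],[0,0,4,0,-1],[0,0,5,0,-1],[0,0,6,0,-1],[0,0,6,0,-1],[0,0,6,0,-1],[0,0,6,0,-1],[0,0,6,0,-1]]]'
python3 - <<'E'
from h import *
F=[];Z=[]
for _ in range(8):
    r.camera('top');s=r.read_state();F.append(s['ft_force'][2]);Z.append(s['ee_pos'][2])
print(np.mean(F),np.std(F),np.mean(Z),np.std(Z))
E
```

```text
time: 11.85
ee_pos: [0.4544, -0.2364, 0.0946]
eef_rot: [0.545, 0.838, 0.0, 0.0]
ft_force: [-1.6, 0.7, 6.3]
width: 0.0003
grip_force: 3.1
6.585596729078575 0.5133629425460459 0.09459460709034004 1.1030064284444161e-05
```

```bash
python3 -m crank '[[[0,0,1,0,-1],[0,0,2,0,-1],[0,0,3,0,-1],[0,0,4,0,-1],[0,0,4.5,0,-1],[0,0,4.5,0,-1],[0,0,4.5,0,-1],[0,0,4.5,0,-1],[0,0,4.5,0,-1]]]'
python3 - <<'E'
from h import *
F=[];Z=[]
for i in range(10):
    c=r.camera('scene');s=r.read_state();F.append(s['ft_force'][2]);Z.append(s['ee_pos'][2])
print(np.mean(F),np.std(F),np.mean(Z),np.std(Z),s['ee_pos'],s['time'])
w=snap('wrist','w5');t=snap('top','top5');c=snap('scene','scene5')
u=proj(c,[.455,-.236,.08]).astype(int);p=c['image'][u[1]-40:u[1]+40,u[0]-40:u[0]+40,::-1]
q=t['image'][220:320,80:180,::-1]
cv2.imwrite('pics/cr5.png',np.hstack([cv2.resize(x,(400,400),interpolation=cv2.INTER_CUBIC) for x in(p,q)]))
E
```

```text
time: 13.15
ee_pos: [0.4544, -0.2364, 0.0902]
eef_rot: [0.545, 0.838, 0.0, 0.0]
ft_force: [-2.1, 0.6, 8.6]
width: 0.0002
grip_force: 4.0
7.756139701625813 0.30537485502619727 0.09022057452116009 1.0245016599798885e-05 [ 0.45444094 -0.23637519  0.09023649] 13.65
```

View pics/cr5.png

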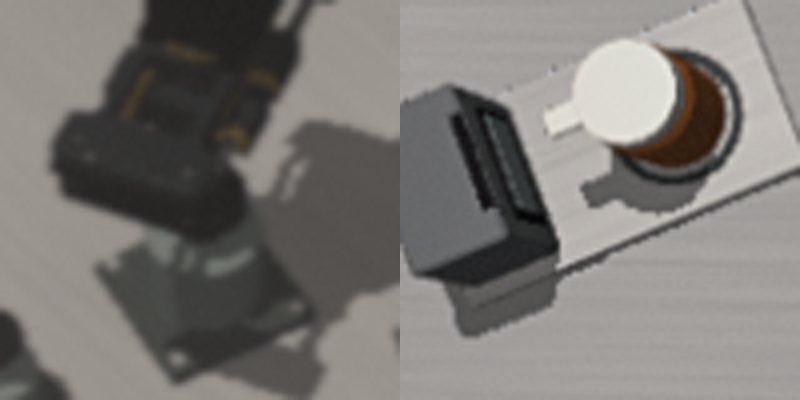

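The fingers are holding the cap at z = 0.0902 with 7.76 N, and both agree with half travel (0.090, 7.8 N). In the top view the jar stands in its seat with its tab at (560,120) in the right crop, square to the scanner. Handing in.

```bash
python3 -c "
from bench import r
print(r.close_job())"
```

```text
the job is handed in; nothing more can be done
None
```

The job is handed in, result not reported back: the jar stands released in its seat, its label within about 1° of square to the scanner, and the fingers are holding the plunger about 11.8 mm down, at 7.8 N; the bottle, dish and spatula were not touched.

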